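# Hang the lift-off guard door on a pipe facing machine and shut it

## Robot

A 6-joint arm with a two-finger parallel gripper is mounted at the origin on the work surface. World frame = base frame: x ahead of the robot, y to its left, z up, the work surface at z = 0. Lengths are in m, angles in degrees, forces in N, time in s.
With the tool pointing down it reaches from about 0.4 to 0.825 m from the base axis. Payload 7 kg.
Tool frame: the origin (TCP) lies at the centre of the arm's flange, where the gripper is bolted on; the fingertips stand 178 mm ahead of it and the grasp point (between the pads) lies 159 mm ahead of it (r.tips_ahead is the z of the fingertips in the tool frame, in m); z points along the fingers, y is the line along which they close (so a half turn about z gives the same grasp; the last joint's range is limited). The gripper opens to 88 mm and grips with 3 to 60 N. Pads are 19 mm wide; open, the fingers measure 130 mm over their backs; the gripper's body (78 mm by 193 mm) begins 47 mm behind the grasp point.
Start: joints at [91.335, 20.546, 0.682, 0, -70.136, -16.507], TCP at [0.177, 0.651, 0.405] pointing down, gripper open.
Joint ranges: [-176.03, 176.03], [-82.01, 121.73], [-58.28, 71.71], [-173.87, 95.51], [-174.79, -0.11], [-173.66, 173.66]. Speed limits (degrees/s): [136.94, 136.94, 172.46, 180, 180, 180].

## Interface

Orientations are given as [roll, pitch, yaw] about the fixed x, y, z axes, in that order (R = Rz(yaw) Ry(pitch) Rx(roll)).
In Python, from plant import r gives the robot as it stands. The module is installed in compiled form; this text tells all that it offers.
- The arm moves only by the shell command python3 -m pendant 'ROWS' [FORCE]. ROWS is JSON, a list that holds one entry, the list of rows, each a list of 7 numbers: the shift along the tool's x, y, z in m, then the turn, a rotation vector about the tool's x, y, z in degrees, then the gripper command: -1 is shut, 1 is fully open, values between are in proportion. A call has 1 to 5 rows; each row is the pose to reach, as a shift and turn from the pose commanded when the call began, along the tool's axes at that moment; what a row does not reach only later rows make up. A row lasts 1/10 s, in which the tool goes at most 50 mm and 8.59 degrees, less where a joint would pass 70% of its speed; a pose out of reach is approached as far as the arm can. A call with a gripper value outside its range is refused whole. The fingers move at their own pace and stop on an object; FORCE is the grip in N (left out, the last holds). Time passes only in rows, so rows that repeat a pose let the fingers close. It gives the time, the measured TCP pose, the force, the opening and the grip force at its end, in the units of the state.
- r.get_state(): the state, without advancing time (a new reading comes with each control period).
- r.capture(name): name is "side" or "top"; returns the picture (384x512x3 uint8, red, green, blue); there is no depth.
- r.camera_params(name): a dict with "fx", "fy", "cx", "cy" (pixels), "R" (3x3) and "t" (3): a world point X has camera coordinates R X + t. Camera axes: x right, y down, z forward; pixel columns grow to the right and rows downward; lengths in m; the calibration is good to about 2 mm. A picture is of the moment at which its call begins. camera_params takes no time and is no camera call.
- r.close_job(): hands the job in; it is judged then, once.
The state is a dict: "time_s": time; "joints": joint angles; "qd": joint speeds; "joint_torque": joint torques, N m; "tcp_pos": TCP position; "eef_rot": TCP orientation; "contact_force": force on the tool from outside, world axes, zero at the start; "moment": the same for the moment, N m; "gripper_width": finger opening in m; "gripper_force": force on a finger pad.
Only numpy, scipy, OpenCV 4.12 (cv2) and the standard library are available. Lean on these libraries where they do the work, as an engineer would, in place of code of your own. Each camera call takes 0.05 s, during which the arm holds its last target. There are 200 camera calls.

## Task

Lift the yellow-framed guard door out of its grey stand and gently hang it on the machine: lower both of its hinge knuckles together over the two upright hinge pins, with the door swung wide open, until it sits fully down on both. Let go of the lifting block, then swing the door shut against the rubber bumper and leave it hanging there, shut. Do not force or bang the door against the machine, and leave the other things on the bench where they are.

Things in the scene. Friction and masses are not known exactly. Their poses are not given: they have to be found in the camera images.
- door: Loose guard door, 0.37 to 0.6 kg: yellow frame, clear window, 150 mm high, upright in the stand at the start. Origin on its hinge axis level with its lower edge; x runs along the door from hinge axis to free edge (160 mm), y is its normal, z up. Stiles: 14 mm thick at x = 26 to 42, 8 mm thick at x = 148 to 160. Rails 8 mm, window 4 mm thick. Shut, its x points along the machine's -y.
- knuckle (a point): On the door's hinge axis, level with the underside of the lower of its two dark steel knuckles. They are tubes of 22 mm outside diameter, 14 mm bore, 18 mm long, in line one above the other, undersides 20 and 110 mm above the door's lower edge, each joined to the hinge stile by a 10 mm thick strap. Same axes as the door.
- door_tab (a point): Where to grip the door from above: in the black lifting block on its top edge, 175 mm above the lower edge, 55 mm from the hinge axis (centre of mass: 56 mm). The block is 40 mm along the door, 20 mm thick and reaches from 150 to 195 mm above the lower edge, centred on this point in plan. Same axes as the door: fingers closing along its x, on the block's ends, hold it best against tipping.
- door_edge (a point): Middle of the door's free edge, 160 mm from the hinge axis, 75 mm above the lower edge. Same axes as the door. Opening the hung door turns this edge towards the machine's -x.
- stand: Grey stand fixed to the bench, base 130 x 90 x 10 mm, holding the door upright by its bottom rail in a slot along x, 11 mm wide, 40 mm deep, 80 mm long, floor 10 mm above the bench: lift the door over 42 mm to clear it. Origin: centre of its underside.
- machine: Blue pipe facing machine fixed to the bench, housing 160 x 200 x 165 mm, grey motor behind. Its open front (-x face, 80 mm from the origin) looks towards the robot. Origin: centre of its underside. A steel hinge leaf with two brass pins stands on the left end of the front. A hung door's lower edge is 30 mm above the bench and it swings freely, with little friction.
- hinge_mark (a point): Middle setting of the hinge axis on the machine, level with the lower bracket's shoulder (50 mm above the bench), 100 mm ahead of the machine's origin, 75 mm to its left. Same axes as the machine. The leaf is slotted: it is clamped up to 8 mm to either side of this along the machine's y, different each time and not measured, so the pins must be looked or felt for. No offset in x or z.
- pin_level (a point): 112 mm above hinge_mark, level with the tip of the upper pin. The two upright pins are in line, 10 mm thick, each ending in a 4 mm cone of 5.6 mm top diameter. Tips are 72 and 162 mm above the bench, 22 mm above the bracket shoulders (50 and 140 mm) on which the knuckles come to rest. Brackets are 10 mm thick, 20 mm wide, and reach forward from the front face; the way in from -x is clear.
- bumper (a point): Black rubber bumper strip, 12 mm wide, 135 mm high, on the right end of the machine's front, 153 mm across from hinge_mark; the point is the middle of its front face. It stops the shut door parallel to the front, mid-plane through the hinge axis. Same axes as the machine.
- elbow: Bystander, to be left where it is: white plastic pipe elbow with a green end, 92 x 72 x 25 mm, lying on the bench; origin at the middle of its underside or near it.
- tee: Bystander, to be left where it is: white plastic tee fitting, 70 x 54 x 28 mm, lying on the bench; origin at the middle of its underside or near it.
- cutter: Bystander, to be left where it is: red pipe cutter, 170 mm long, 24 mm high, lying on the bench; origin at the middle of its underside or near it.
- bit_case: Bystander, to be left where it is: black drill bit case, 80 x 120 x 18 mm, lying on the bench; origin at the middle of its underside or near it.
- coupling: Bystander, to be left where it is: green pipe coupling standing on end, 42 mm across, 34 mm high; on the bench; origin at the middle of its underside or near it.
- driver: Bystander, to be left where it is: screwdriver, lying on the bench; origin at the middle of its underside or near it.
Things that resemble listed ones, but are neither listed nor needed, are in the scene too. There is more than one size of the door; the job needs the smaller.

How it is judged:
By the outcome, as a careful person would: the job done as asked, in the order asked, and still so for the second after the job is handed in, with the robot touching nothing.
It also fails if it takes over 61 s, if anything falls off the work surface, if the arm or the gripper's body presses on something with over 40 N, if the wrist force passes 120 N, or if a joint passes its speed limit or range.

## Working session

There is one attempt and no reset: what is moved stays moved. The work goes in short steps, Python scripts to look and compute and a shell command to move; the robot and the scene stay as the last step left them, time stands still between calls to the robot, and variables do not carry over. Pictures are saved under pics/ and viewed, at most 10 in all, crops included, and the job is handed in when it is done.

```bash
mkdir -p pics
python3 - <<'E'
from plant import r
import cv2,numpy as np
for n in("side","top"):
    im=r.capture(n); cv2.imwrite(f"pics/{n}0.png",cv2.resize(im[:,:,::-1],(800,600),interpolation=cv2.INTER_CUBIC)); np.save(f"pics/{n}0.npy",im)
    p=r.camera_params(n); print(n,p['fx'],p['cx'],p['cy'],"C",(-p['R'].T@p['t']).round(3)); print(p['R'].round(3))
s=r.get_state(); print(s)
E
```

```text
side 346.4007266727649 258.576181746357 193.135011895812 C [0.545 0.564 0.85 ]
[[-1.    -0.001 -0.01 ]
 [ 0.005  0.779 -0.627]
 [ 0.008 -0.627 -0.779]]
top 427.5375077258259 258.5326297186122 194.47779212255293 C [0.385 0.008 1.326]
[[ 0.016 -1.     0.011]
 [-0.989 -0.017 -0.147]
 [ 0.148 -0.008 -0.989]]
{'time_s': 0.1, 'joints': array([ 9.13360827e+01,  2.05890811e+01,  6.37744537e-01, -1.79729169e-02,
       -7.01347195e+01, -1.65077392e+01]), 'qd': array([-0.03973426, -0.05828992,  0.13063147,  0.08209074, -0.04158927,
        0.03349666]), 'joint_torque': array([-1.63736178e-03, -5.84157372e+01,  2.93749630e+01,  7.01540932e+00,
        1.01571527e-02, -5.54971484e-05]), 'tcp_pos': array([0.17660245, 0.6513107 , 0.40378595]), 'eef_rot': array([ 1.79912690e+02, -8.25476065e-03, -1.51777702e+01]), 'contact_force': array([ 0.32965328, -0.44724834, -0.21996085]), 'moment': array([-0.00783538,  0.00582541,  0.02028507]), 'gripper_force': 0.0, 'gripper_width': 0.08764355574327576}
```

View pics/side0.png

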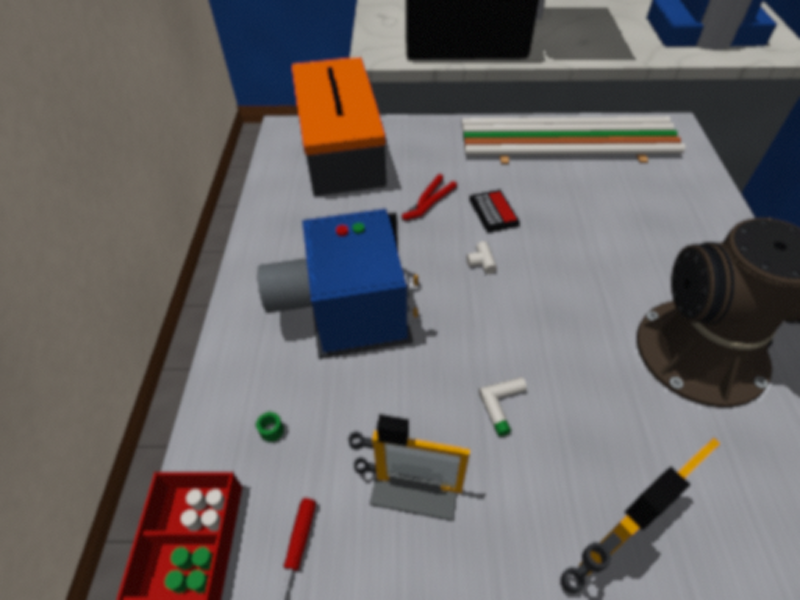

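View pics/top0.png

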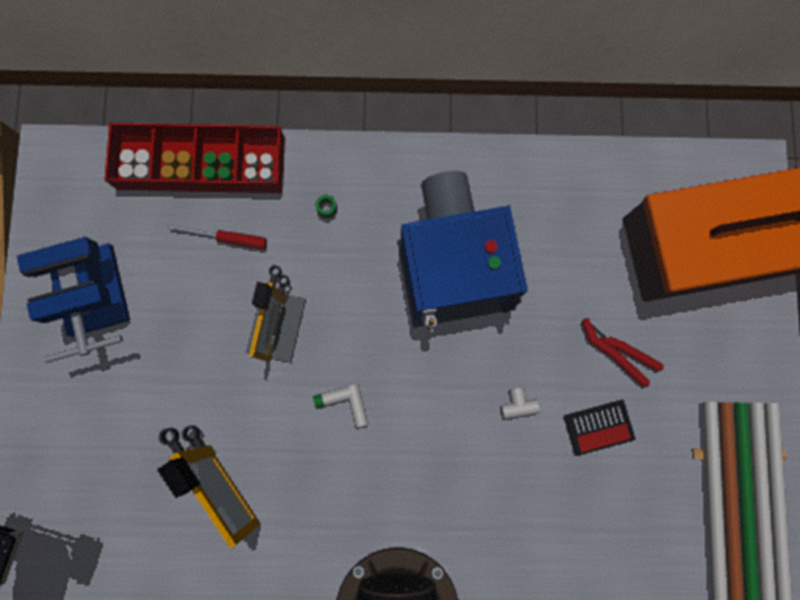

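Side view: small door in stand with the block at (393,428), knuckles at (357,440)/(363,467), and machine pins near (413,282). Top view: block at (262,294), knuckles at (276,271), hinge pin at (430,319), and machine top face from (402,225) to (524,290).

```bash
cat > h.py <<'E'
from plant import r
import cv2,numpy as np
def ray(n,u,v):
    p=r.camera_params(n); R=np.array(p['R']); t=np.array(p['t'])
    d=R.T@np.array([(u-p['cx'])/p['fx'],(v-p['cy'])/p['fy'],1.]); return -R.T@t,d
def onz(n,u,v,z):
    c,d=ray(n,u,v); return c+d*(z-c[2])/d[2]
def proj(n,X):
    p=r.camera_params(n); c=np.array(p['R'])@np.array(X)+np.array(p['t']); return np.array([p['fx']*c[0]/c[2]+p['cx'],p['fy']*c[1]/c[2]+p['cy']])
def tri(a,b):
    (c1,d1),(c2,d2)=ray("top",*a),ray("side",*b)
    k=np.linalg.lstsq(np.c_[d1,-d2],c2-c1,rcond=None)[0]; P,Q=c1+d1*k[0],c2+d2*k[1]; return (P+Q)/2,np.linalg.norm(P-Q)
def crop(im,u,v,w,h,f):
    c=cv2.resize(im[v:v+h,u:u+w,::-1],(w*f,h*f),interpolation=cv2.INTER_CUBIC)
    for k in range(0,w,10): cv2.line(c,(k*f,0),(k*f,6),(255,0,255),1); cv2.putText(c,str(u+k),(k*f,16),0,.35,(255,0,255),1)
    for k in range(0,h,10): cv2.line(c,(0,k*f),(6,k*f),(255,0,255),1); cv2.putText(c,str(v+k),(8,k*f+4),0,.35,(255,0,255),1)
    return c
E
python3 - <<'E'
from h import *
t=np.load("pics/top0.npy"); s=np.load("pics/side0.npy")
a=np.hstack([crop(t,140,165,80,60,5)[:300,:400],crop(t,250,185,50,37,8)[:296].copy() if 0 else cv2.copyMakeBorder(crop(t,250,185,50,37,8),0,4,0,0,0)])
b=np.hstack([crop(s,222,262,80,60,5),cv2.copyMakeBorder(crop(s,235,160,50,37,8),0,4,0,0,0)])
cv2.imwrite("pics/c1.png",np.vstack([a,b]))
# blue top face (bright) in top view
hsv=cv2.cvtColor(t,cv2.COLOR_RGB2HSV); m=((hsv[...,0]>100)&(hsv[...,0]<125)&(hsv[...,1]>150)&(hsv[...,2]>90)).astype(np.uint8); m[:,:240]=0;m[:,350:]=0
print(sorted(hsv[...,2][150:190,265:325].ravel())[::400])
cs=max(cv2.findContours(m,0,2)[0],key=cv2.contourArea); q=cv2.boxPoints(cv2.minAreaRect(cs)); print(q)
P=np.array([onz("top",*x,.165) for x in q]); print(P.round(4)); print([np.linalg.norm(P[i]-P[i-1]).round(4) for i in range(4)], P.mean(0))
for i in range(4): e=P[i]-P[i-1]; print(np.degrees(np.arctan2(e[1],e[0])))
E
```

```text
[np.uint8(48), np.uint8(105), np.uint8(108), np.uint8(110), np.uint8(111), np.uint8(114)]
[[256.50403 143.272  ]
 [326.64    130.51999]
 [336.672   185.69598]
 [266.536   198.448  ]]
[[ 0.7027  0.0065  0.165 ]
 [ 0.7434 -0.1902  0.165 ]
 [ 0.5864 -0.2168  0.165 ]
 [ 0.5475 -0.0236  0.165 ]]
[np.float64(0.1582), np.float64(0.2009), np.float64(0.1592), np.float64(0.197)] [ 0.64501777 -0.10604683  0.165     ]
10.982225915322156
-78.31348750640028
-170.3963711839417
101.39893257962414
```

View pics/c1.png

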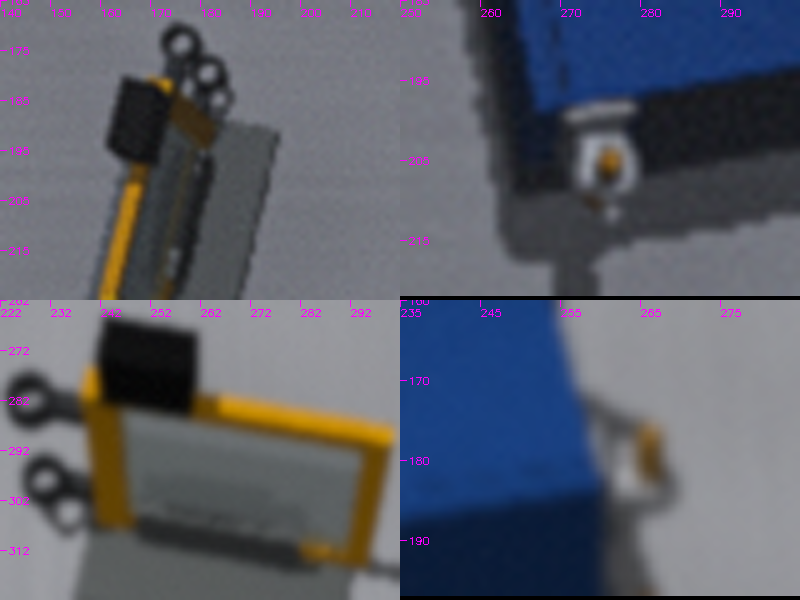

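Crop: upper knuckle at top (176.0,173.4)/side (228,282). The lower knuckle is at side (231,298). Pin brass is at top (276.3,205) and side (266,180). Block is at top (168,189).

Run:
```python
from h import *
t=np.load("pics/top0.npy"); s=np.load("pics/side0.npy")
def brass(im,u,v,w,h):
    a=im[v:v+h,u:u+w].astype(float); k=np.clip(a[...,0]-a[...,2]-40,0,None); yy,xx=np.mgrid[v:v+h,u:u+w]; return (k*xx).sum()/k.sum(),(k*yy).sum()/k.sum()
bt=brass(t,271,199,9,9); bs=brass(s,262,173,9,13); print("pin",bt,bs,tri(bt,bs), onz("top",*bt,.155))
print("knU",tri((176,173.4),(228,282)), onz("top",176,173.4,.138), onz("side",228,282,.138))
for n,im,roi in(("top",t,(150,175,30,60)),("side",s,(235,268,70,50))):
    hsv=cv2.cvtColor(im,cv2.COLOR_RGB2HSV); u,v,w,h=roi; z=np.zeros(im.shape[:2],np.uint8)
    z[v:v+h,u:u+w]=((hsv[...,0]>15)&(hsv[...,0]<32)&(hsv[...,1]>180)&(hsv[...,2]>165))[v:v+h,u:u+w]
    ys,xs=np.nonzero(z); P=np.array([onz(n,x,y,.16) for x,y in zip(xs,ys)]); c=P.mean(0)
    d=np.linalg.svd(P[:,:2]-c[:2])[2][0]; a=(P[:,:2]-c[:2])@d; print(n,len(P),c.round(4),"yaw",np.degrees(np.arctan2(d[1],d[0])),(c[:2]+d*a.min()).round(4),(c[:2]+d*a.max()).round(4))
    k=np.zeros_like(z);k[v:v+h,u:u+w]=(im.max(2)<45)[v:v+h,u:u+w]
    print(" dark",cv2.connectedComponentsWithStats(k)[2:][0][1:].tolist())
for c in((164.8,180.6),(174.4,182),(171,198),(161.4,195)): print("blk",onz("top",*c,.205).round(4))
for c in((243.2,265.4),(261.4,267.6),(260.8,284.6),(242.4,281)): print("sblk",onz("side",*c,.205).round(4))
```

```text
pin (np.float64(275.7358490566038), np.float64(204.66037735849056)) (np.float64(265.58787878787876), np.float64(177.57575757575756)) (array([ 0.53278088, -0.04970684,  0.15461096]), np.float64(0.0014565684495057916)) [ 0.53200826 -0.04956175  0.155     ]
knU (array([0.62029454, 0.23446636, 0.12689198]), np.float64(0.00017592810545813596)) [0.61820198 0.23236077 0.138     ] [0.61904914 0.23954302 0.138     ]
top 39 [0.5026 0.2573 0.16  ] yaw 169.18334253523398 [0.5334 0.2515] [0.4646 0.2646]
 dark [[176, 175, 4, 4, 10], [176, 179, 1, 1, 1], [162, 181, 13, 18, 153], [175, 181, 1, 1, 1], [174, 201, 6, 24, 48]]
side 100 [0.508  0.2572 0.16  ] yaw 169.33346538355613 [0.5938 0.241 ] [0.4669 0.2649]
 dark [[242, 268, 19, 17, 284], [235, 284, 2, 1, 2], [235, 297, 5, 5, 12], [250, 306, 31, 9, 87]]
blk [0.585  0.2486 0.205 ]
blk [0.5817 0.2229 0.205 ]
blk [0.5386 0.23   0.205 ]
blk [0.5462 0.2557 0.205 ]
sblk [0.5829 0.2339 0.205 ]
sblk [0.5457 0.239  0.205 ]
sblk [0.547  0.2757 0.205 ]
sblk [0.5835 0.268  0.205 ]
```

Measurements agree: machine yaw ≈ 10.9°, pins ≈ (0.532,-0.050), door axis ≈ (0.6205,0.2345), door yaw 169.25°. Next, a helper for tool-axis shifts, then the approach.

```bash
cat >> h.py <<'E'
from scipy.spatial.transform import Rotation as Ro
def to(x,y,z,yaw):
    s=r.get_state(); A=Ro.from_euler('xyz',s['eef_rot'],degrees=True); B=Ro.from_euler('xyz',[180,0,yaw],degrees=True)
    print("t",round(s['time_s'],2),"tcp",s['tcp_pos'].round(4),"rot",s['eef_rot'].round(2),"F",s['contact_force'].round(1),"q",s['joints'].round(0))
    print("shift mm",(A.inv().apply(np.array([x,y,z])-s['tcp_pos'])*1000).round(1),"turn",(A.inv()*B).as_rotvec(degrees=True).round(2))
E
python3 -c "
from h import *
to(.5655,.2447,.41,-100.75)"
```

```text
t 0.1 tcp [0.1766 0.6513 0.4038] rot [ 1.7991e+02 -1.0000e-02 -1.5180e+01] F [ 0.3 -0.4 -0.2] q [ 91.  21.   1.  -0. -70. -17.]
shift mm [481.8 290.6  -5.7] turn [ 6.000e-02 -7.000e-02  8.557e+01]
```

```bash
python3 -m pendant '[[[0.482,0.291,-0.006,0,0,85.6,1],[0.482,0.291,-0.006,0,0,85.6,1],[0.482,0.291,-0.006,0,0,85.6,1],[0.482,0.291,-0.006,0,0,85.6,1],[0.482,0.291,-0.006,0,0,85.6,1]]]'; python3 -c "
from h import *
to(.5655,.2447,.41,-100.75)"
```

```text
time_s: 0.6
tcp_pos: [0.3503, 0.469, 0.4071]
eef_rot: [180.0, -0.0, -58.5]
contact_force: [0.2, -0.5, 0.5]
gripper_width: 0.0875
gripper_force: 0.0
t 0.6 tcp [0.3503 0.469  0.4071] rot [ 1.7998e+02 -1.0000e-02 -5.8470e+01] F [ 0.2 -0.5  0.5] q [ 72.  12. -11.  -0. -67. -41.]
shift mm [303.7 -66.1  -2.8] turn [ 2.000e-02 -2.000e-02  4.228e+01]
```

```bash
python3 -m pendant '[[[0.304,-0.066,-0.003,0,0,42.2,1],[0.304,-0.066,-0.003,0,0,42.2,1],[0.304,-0.066,-0.003,0,0,42.2,1],[0.304,-0.066,-0.003,0,0,42.2,1],[0.304,-0.066,-0.003,0,0,42.2,1]]]'; python3 -c "
from h import *
to(.5655,.2447,.41,-100.75)"
```

```text
time_s: 1.1
tcp_pos: [0.5244, 0.2895, 0.4096]
eef_rot: [180.0, -0.0, -100.7]
contact_force: [1.3, 1.2, -0.1]
gripper_width: 0.0873
gripper_force: 0.0
t 1.1 tcp [0.5244 0.2895 0.4096] rot [ 1.7999e+02 -1.0000e-02 -1.0068e+02] F [ 1.3  1.2 -0.1] q [ 48.  13.  -9.  -0. -68. -58.]
shift mm [ 36.4 -48.7  -0.4] turn [ 0.01 -0.01  0.07]
```

```bash
python3 -m pendant '[[[0.0365,-0.0485,0,0,0,0.1,1],[0.0365,-0.0485,0,0,0,0.1,1],[0.0365,-0.0485,0,0,0,0.1,1],[0.0365,-0.0485,0,0,0,0.1,1]]]'
python3 - <<'E'
from h import *
to(.5655,.2447,.344,-100.75)
t=r.capture("top");s=r.capture("side")
cv2.imwrite("pics/c2.png",np.vstack([crop(t,130,150,100,60,5),crop(s,205,245,100,60,5)]))
E
```

```text
time_s: 1.5
tcp_pos: [0.5643, 0.2467, 0.4093]
eef_rot: [180.0, -0.0, -100.5]
contact_force: [-1.1, 0.7, -0.0]
gripper_width: 0.0878
gripper_force: 0.0
t 1.5 tcp [0.5643 0.2467 0.4093] rot [ 1.7996e+02 -2.0000e-02 -1.0047e+02] F [-1.1  0.7 -0. ] q [ 42.  15.  -7.  -0. -68. -52.]
shift mm [ 1.8 -1.6 65.3] turn [ 0.04 -0.02  0.28]
```

View pics/c2.png

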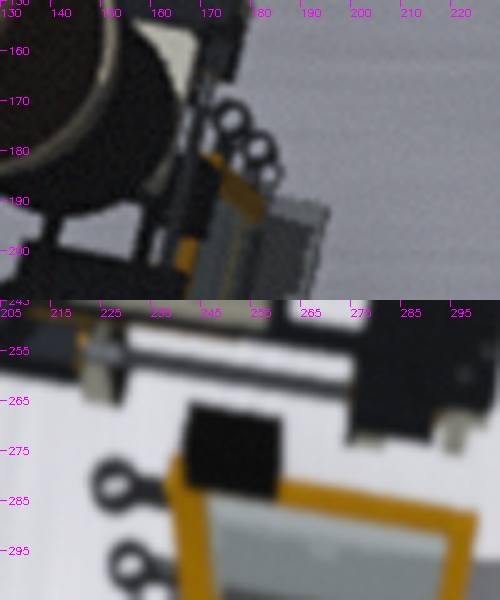

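Side crop: the fingers (tips near (224,264) and (285,272)) straddle the block (242–261) evenly. Descend and grip.

```bash
python3 -m pendant '[[[0.001,-0.001,0.02,0,0,0.2,1],[0.001,-0.001,0.045,0,0,0.2,1],[0.001,-0.001,0.065,0,0,0.2,1],[0.001,-0.001,0.065,0,0,0.2,1],[0.001,-0.001,0.065,0,0,0.2,-1]]]' 30; python3 -m pendant '[[[0,0,0,0,0,0,-1],[0,0,0,0,0,0,-1],[0,0,0,0,0,0,-1],[0,0,0,0,0,0,-1],[0,0,0,0,0,0,-1]]]' 30; python3 -c "
from h import *
to(.5655,.2447,.344,-100.75)"
```

```text
time_s: 2.1
tcp_pos: [0.565, 0.2465, 0.3453]
eef_rot: [-180.0, -0.0, -100.5]
contact_force: [-0.0, 0.6, -0.3]
gripper_width: 0.084
gripper_force: 0.0
time_s: 2.6
tcp_pos: [0.5654, 0.2454, 0.345]
eef_rot: [-180.0, 0.0, -100.7]
contact_force: [-0.3, -0.7, 0.0]
gripper_width: 0.0452
gripper_force: 0.0
t 2.6 tcp [0.5654 0.2454 0.345 ] rot [-1.7999e+02  2.0000e-02 -1.0065e+02] F [-0.3 -0.7  0. ] q [ 42.  18. -12.   0. -61. -52.]
shift mm [ 0.6 -0.2  1. ] turn [-0.01  0.02  0.1 ]
```

```bash
python3 -m pendant '[[[0,0,0,0,0,0,-1],[0,0,0,0,0,0,-1],[0,0,0,0,0,0,-1],[0,0,0,0,0,0,-1]]]' 45; python3 -m pendant '[[[0,0,-0.005,0,0,0,-1],[0,0,-0.015,0,0,0,-1],[0,0,-0.03,0,0,0,-1],[0,0,-0.05,0,0,0,-1],[0,0,-0.075,0,0,0,-1]]]'
python3 - <<'E'
from h import *
# L: lower edge = tcp-0.334 ; pre-pose 60 mm out along machine -x
a=np.radians(11);ux=np.array([np.cos(a),np.sin(a)]); pin=np.array([.532,-.0497])
p=pin-ux*(.055+.06); to(*p,.41,-79)
E
```

```text
time_s: 3.0
tcp_pos: [0.5658, 0.2455, 0.3451]
eef_rot: [-179.9, 0.0, -100.6]
contact_force: [4.8, -0.5, 0.5]
gripper_width: 0.0398
gripper_force: 45.0
time_s: 3.5
tcp_pos: [0.5646, 0.2452, 0.4194]
eef_rot: [179.8, -0.1, -100.7]
contact_force: [0.1, -0.2, -5.1]
gripper_width: 0.0397
gripper_force: 45.0
t 3.5 tcp [0.5646 0.2452 0.4194] rot [ 1.7982e+02 -1.3000e-01 -1.0065e+02] F [ 0.1 -0.2 -5.1] q [ 42.  15.  -6.  -0. -70. -52.]
shift mm [338.3  84.4  10.4] turn [  0.2   -0.1  -21.65]
```

```bash
python3 -m pendant '[[[0.015,0.004,0,0,0,-1,-1],[0.045,0.011,0,0,0,-3,-1],[0.08,0.02,0,0,0,-5,-1],[0.115,0.029,0,0,0,-7.3,-1],[0.15,0.037,0,0,0,-9.6,-1]]]'
python3 - <<'E'
from h import *
a=np.radians(11);ux=np.array([np.cos(a),np.sin(a)]); pin=np.array([.532,-.0497])
p=pin-ux*(.055+.06); to(*p,.41,-79)
E
```

```text
time_s: 4.0
tcp_pos: [0.4994, 0.1031, 0.4188]
eef_rot: [179.9, -0.0, -90.9]
contact_force: [0.5, -0.3, -5.0]
gripper_width: 0.0396
gripper_force: 45.0
t 4.0 tcp [0.4994 0.1031 0.4188] rot [ 1.7987e+02 -3.0000e-02 -9.0920e+01] F [ 0.5 -0.3 -5. ] q [ 34.   4. -18.  -0. -67. -35.]
shift mm [176.   77.5   9.1] turn [  0.14  -0.02 -11.92]
```

```bash
python3 -m pendant '[[[0.03,0.014,0.002,0,0,-2.2,-1],[0.065,0.029,0.004,0,0,-4.5,-1],[0.1,0.045,0.006,0,0,-7,-1],[0.135,0.06,0.008,0,0,-9.2,-1],[0.16,0.07,0.009,0,0,-11,-1]]]';python3 -m pendant '[[[0.014,0.007,0,0,0,-0.9,-1],[0.014,0.007,0,0,0,-0.9,-1],[0.014,0.007,0,0,0,-0.9,-1],[0.014,0.007,0,0,0,-0.9,-1]]]'
python3 - <<'E'
from h import *
a=np.radians(11);ux=np.array([np.cos(a),np.sin(a)]); pin=np.array([.532,-.0497])
p=pin-ux*(.055+.06); to(*p,.41,-79)
p=pin-ux*(.055); to(*p,.41,-79)
t=r.capture("top");s=r.capture("side"); np.save("pics/t3.npy",t);np.save("pics/s3.npy",s)
cv2.imwrite("pics/c3.png",np.vstack([crop(t,230,170,80,60,5),crop(s,240,150,80,60,5)]))
E
```

```text
time_s: 4.5
tcp_pos: [0.4257, -0.0558, 0.4099]
eef_rot: [179.9, 0.0, -80.0]
contact_force: [0.6, -0.7, -4.7]
gripper_width: 0.0396
gripper_force: 45.0
time_s: 4.9
tcp_pos: [0.4237, -0.0685, 0.4105]
eef_rot: [180.0, 0.0, -79.1]
contact_force: [0.3, -0.2, -5.4]
gripper_width: 0.0399
gripper_force: 45.0
t 4.9 tcp [ 0.4237 -0.0685  0.4105] rot [ 1.7998e+02  2.0000e-02 -7.9150e+01] F [ 0.3 -0.2 -5.4] q [ 17.  -4. -28.  -0. -66.  -6.]
shift mm [2.2 5.1 0.5] turn [ 0.02  0.02 -0.15]
t 4.9 tcp [ 0.4237 -0.0685  0.4105] rot [ 1.7998e+02  2.0000e-02 -7.9150e+01] F [ 0.3 -0.2 -5.4] q [ 17.  -4. -28.  -0. -66.  -6.]
shift mm [  2.  -54.9   0.5] turn [ 0.02  0.02 -0.15]
```

View pics/c3.png

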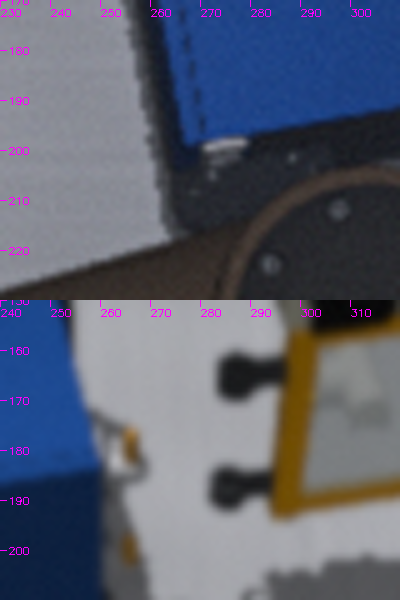

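Side crop: the knuckles' dark tubes are at (288,166) and (286,188), the pins at (266,179) and (267,200). The arm hides the top view, so I compare both in the side view at known heights.

```bash
cat > m.py <<'E'
from h import *
def half(prof,base,dark):  # subpixel half-level crossing extents
    h=(base+dark)/2; b=prof<h; i=np.nonzero(b)[0]; a,z=i[0],i[-1]
    return a-1+(prof[a-1]-h)/(prof[a-1]-prof[a]), z+(h-prof[z])/(prof[z+1]-prof[z])
def knuckle(s,u0,v0,tilt=0):
    g=s.astype(float).mean(2); 
    u=int(round(u0));v=int(round(v0))
    col=g[v-12:v+13,u-1:u+2].mean(1); a,b=half(col[3:-3],np.median(col[[0,1,-1,-2]]),col.min()); vc=v-9+(a+b)/2
    row=g[int(round(vc))-1:int(round(vc))+2,u-12:u+1].mean(0); h=(row[:3].mean()+row.min())/2; k=np.nonzero(row<h)[0][0]; ul=u-12+k-1+(row[k-1]-h)/(row[k-1]-row[k])
    return ul,vc,b-a
def pin(s,u,v,w,h):
    a=s[v:v+h,u:u+w].astype(float); k=np.clip(a[...,0]-a[...,2]-35,0,None); yy,xx=np.mgrid[v:v+h,u:u+w]; return (k*xx).sum()/k.sum(),(k*yy).sum()/k.sum()
E
python3 - <<'E'
from m import *
s=np.load("pics/s3.npy")
for z,roi in((.151,(262,173,9,13)),(.061,(263,195,8,11))):
    p=pin(s,*roi); print("pin",np.round(p,2),onz("side",*p,z).round(4))
L=r.get_state()['tcp_pos'][2]-.334
for z,(u,v) in((L+.119,(287,166)),(L+.029,(285,188))):
    ul,vc,hh=knuckle(s,u,v); P=onz("side",ul,vc,z); print("kn",round(ul,2),round(vc,2),round(hh,1),"axis",(P-[.011,0,0]).round(4))
E
```

```text
pin [265.59 177.89] [ 0.5334 -0.052   0.151 ]
pin [265.47 199.41] [ 0.5333 -0.0486  0.061 ]
kn 283.02 164.94 9.4 axis [ 0.4774 -0.0572  0.1955]
kn 281.52 187.21 8.6 axis [ 0.4776 -0.057   0.1055]
```

```bash
python3 -c "
from h import *
to(.4790,-.0611,.401,-79.15)"
```

```text
t 5.0 tcp [ 0.424  -0.0683  0.4105] rot [ 1.7997e+02  1.0000e-02 -7.9100e+01] F [-0.9  0.3 -4.9] q [ 17.  -4. -28.  -0. -66.  -6.]
shift mm [  3.3 -55.4   9.5] turn [0.03 0.01 0.05]
```

```bash
python3 -m pendant '[[[0.001,-0.008,0.003,0,0,0,-1],[0.002,-0.023,0.007,0,0,0,-1],[0.003,-0.038,0.0095,0,0,0,-1],[0.0033,-0.050,0.0095,0,0,0,-1],[0.0033,-0.0554,0.0095,0,0,0,-1]]]';python3 -m pendant '[[[0,0,0,0,0,0,-1],[0,0,0,0,0,0,-1],[0,0,0,0,0,0,-1]]]'
python3 - <<'E'
from m import *
s=r.capture("side"); np.save("pics/s4.npy",s)
to(.4790,-.0611,.401,-79.15)
cv2.imwrite("pics/c4.png",crop(s,240,150,70,60,8))
E
```

```text
time_s: 5.5
tcp_pos: [0.4805, -0.0612, 0.4008]
eef_rot: [180.0, -0.0, -79.1]
contact_force: [0.1, -0.4, -5.4]
gripper_width: 0.0397
gripper_force: 45.0
time_s: 5.8
tcp_pos: [0.4785, -0.0617, 0.4013]
eef_rot: [180.0, 0.0, -79.1]
contact_force: [-0.3, 0.1, -5.3]
gripper_width: 0.0399
gripper_force: 45.0
t 5.85 tcp [ 0.4785 -0.0617  0.4014] rot [-1.7998e+02  1.0000e-02 -7.9150e+01] F [-0.  -0.1 -5.2] q [ 16.   2. -23.  -0. -65.  -5.]
shift mm [-0.5 -0.6  0.4] turn [-0.02  0.01  0.  ]
```

View pics/c4.png

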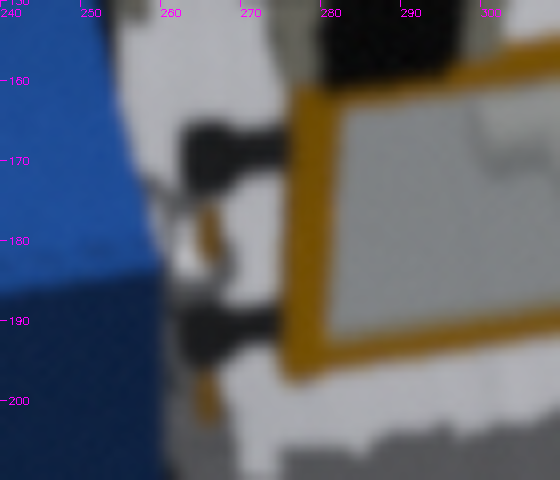

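Knuckles (265.5,169 and 265.5,191) stand directly above the pins (265.3,179 and 265.3,200). Lower slowly, watching force.

```bash
python3 -m pendant '[[[0,0,0.004,0,0,0,-1],[0,0,0.008,0,0,0,-1],[0,0,0.012,0,0,0,-1],[0,0,0.015,0,0,0,-1],[0,0,0.017,0,0,0,-1]]]';python3 -m pendant '[[[0,0,0.0015,0,0,0,-1],[0,0,0.003,0,0,0,-1],[0,0,0.0045,0,0,0,-1],[0,0,0.0045,0,0,0,-1]]]'
```

```text
time_s: 6.35
tcp_pos: [0.4788, -0.0617, 0.3838]
eef_rot: [180.0, -0.0, -79.1]
contact_force: [-0.8, -0.5, -5.1]
gripper_width: 0.0397
gripper_force: 45.0
time_s: 6.75
tcp_pos: [0.4789, -0.0617, 0.3795]
eef_rot: [180.0, -0.0, -79.1]
contact_force: [-0.8, 0.4, -4.2]
gripper_width: 0.04
gripper_force: 45.0
```

```bash
python3 -m pendant '[[[0,0,0.002,0,0,0,-1],[0,0,0.004,0,0,0,-1],[0,0,0.006,0,0,0,-1],[0,0,0.008,0,0,0,-1],[0,0,0.008,0,0,0,-1]]]'
```

```text
time_s: 7.25
tcp_pos: [0.4788, -0.0617, 0.3714]
eef_rot: [180.0, 0.0, -79.1]
contact_force: [-0.3, -0.7, -5.4]
gripper_width: 0.0395
gripper_force: 45.0
```

```bash
python3 -m pendant '[[[0,0,0.002,0,0,0,-1],[0,0,0.0035,0,0,0,-1],[0,0,0.005,0,0,0,-1],[0,0,0.0055,0,0,0,-1],[0,0,0.0055,0,0,0,-1]]]';python3 -m pendant '[[[0,0,0.0005,0,0,0,-1],[0,0,0.001,0,0,0,-1],[0,0,0.001,0,0,0,-1]]]'
```

```text
time_s: 7.75
tcp_pos: [0.4789, -0.0616, 0.3662]
eef_rot: [180.0, -0.0, -79.1]
contact_force: [1.3, 0.0, -4.5]
gripper_width: 0.0398
gripper_force: 45.0
time_s: 8.05
tcp_pos: [0.4789, -0.0616, 0.3652]
eef_rot: [180.0, 0.0, -79.1]
contact_force: [0.3, -0.4, -5.3]
gripper_width: 0.0398
gripper_force: 45.0
```

```bash
python3 -m pendant '[[[0,0,0.0005,0,0,0,-1],[0,0,0.001,0,0,0,-1],[0,0,0.001,0,0,0,-1]]]';python3 -m pendant '[[[0,0,0.0005,0,0,0,-1],[0,0,0.0005,0,0,0,-1]]]'
```

```text
time_s: 8.35
tcp_pos: [0.479, -0.0617, 0.3647]
eef_rot: [-180.0, -0.0, -79.1]
contact_force: [-2.2, 1.0, 0.9]
gripper_width: 0.0396
gripper_force: 45.0
time_s: 8.55
tcp_pos: [0.4789, -0.0617, 0.3647]
eef_rot: [-180.0, -0.0, -79.1]
contact_force: [-4.3, 1.6, 6.1]
gripper_width: 0.0401
gripper_force: 45.0
```

```bash
python3 -m pendant '[[[0,0,-0.001,0,0,0,-1],[0,0,-0.001,0,0,0,0.36],[0,0,-0.001,0,0,0,0.36],[0,0,-0.001,0,0,0,0.36],[0,0,-0.001,0,0,0,0.36]]]';python3 -m pendant '[[[0,0,0,0,0,0,0.36],[0,0,-0.02,0,0,0,0.36],[0,0,-0.05,0,0,0,0.36],[0,0,-0.08,0,0,0,0.36],[0,0,-0.11,0,0,0,0.36]]]'
python3 - <<'E'
from m import *
s=r.capture("side"); np.save("pics/s5.npy",s);to(.4790,-.0611,.401,-79.15)
cv2.imwrite("pics/c5.png",crop(s,230,145,110,80,7))
E
```

```text
time_s: 9.05
tcp_pos: [0.4792, -0.0616, 0.3649]
eef_rot: [-180.0, -0.0, -79.1]
contact_force: [-0.3, -0.6, 0.1]
gripper_width: 0.059
gripper_force: 0.0
time_s: 9.55
tcp_pos: [0.4788, -0.0617, 0.476]
eef_rot: [-180.0, -0.0, -79.1]
contact_force: [1.0, 0.2, -0.2]
gripper_width: 0.0595
gripper_force: 0.0
t 9.6 tcp [ 0.4798 -0.0619  0.4814] rot [-1.7958e+02 -1.0000e-01 -7.9110e+01] F [ 2.  -0.3  7.3] q [ 16.  -1. -15.   0. -75.  -5.]
shift mm [-1.1  1.2 80.4] turn [-0.42 -0.1   0.04]
```

View pics/c5.png

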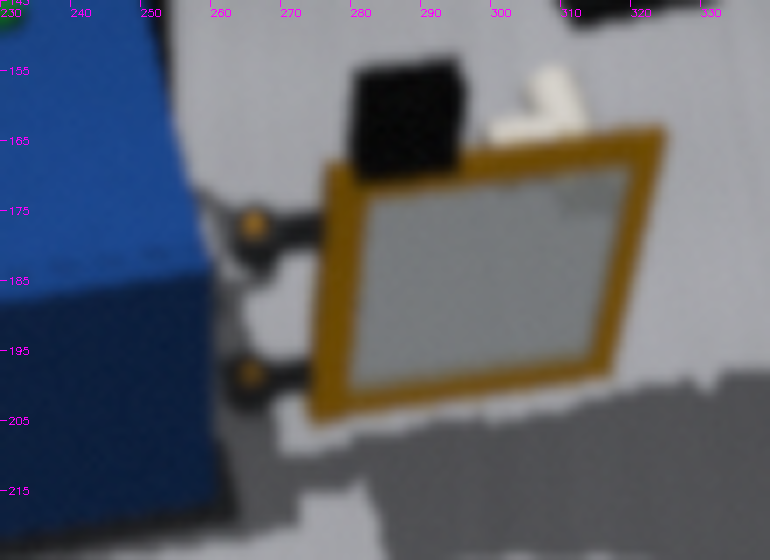

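Both pins show through the knuckles, at (266,177) and (265.5,198.5), so the door is seated and released. Next, go to the door's outer face with closed fingers.

```bash
python3 -m pendant '[[[-0.045,0.063,0,0,0,0,-1],[-0.045,0.063,0,0,0,0,-1],[-0.045,0.063,0,0,0,0,-1],[-0.045,0.063,0,0,0,0,-1],[-0.045,0.063,0,0,0,0,-1]]]' 20;python3 -c "
from h import *
to(.4064,-.0297,.344,-79)"
```

```text
time_s: 10.1
tcp_pos: [0.4091, -0.0293, 0.4748]
eef_rot: [-180.0, -0.0, -79.1]
contact_force: [0.1, 0.8, -0.3]
gripper_width: 0.0252
gripper_force: 0.0
t 10.1 tcp [ 0.4091 -0.0293  0.4748] rot [-1.7998e+02 -1.0000e-02 -7.9140e+01] F [ 0.1  0.8 -0.3] q [ 24.  -8. -23.   0. -75. -13.]
shift mm [-1.000e-01  2.800e+00  1.308e+02] turn [-0.02 -0.01 -0.14]
```

```bash
python3 -m pendant '[[[0,0.002,0.04,0,0,0,-1],[0,0.002,0.08,0,0,0,-1],[0,0.002,0.11,0,0,0,-1],[0,0.002,0.131,0,0,0,-1],[0,0.002,0.131,0,0,0,-1]]]';python3 -m pendant '[[[0.005,0,0,0,0,0,-1],[0.01,0,0,0,0,0,-1],[0.015,0,0,0,0,0,-1],[0.02,0,0,0,0,0,-1],[0.023,0,0,0,0,0,-1]]]'
python3 - <<'E'
from h import *
to(.4064,-.0297,.344,-79)
s=r.capture("side");cv2.imwrite("pics/c6.png",crop(s,250,130,110,80,7))
E
```

```text
time_s: 10.6
tcp_pos: [0.4063, -0.0302, 0.3408]
eef_rot: [179.6, -0.1, -79.2]
contact_force: [0.2, -0.1, 0.5]
gripper_width: 0.0007
gripper_force: 0.0
time_s: 11.1
tcp_pos: [0.4111, -0.0528, 0.3443]
eef_rot: [-179.9, 0.0, -79.2]
contact_force: [-0.7, 0.5, 0.2]
gripper_width: 0.0005
gripper_force: 0.0
t 11.1 tcp [ 0.4111 -0.0528  0.3443] rot [-179.94    0.    -79.17] F [-0.7  0.5  0.2] q [ 20.  -2. -35.   0. -56.  -9.]
shift mm [-23.6   0.3   0.3] turn [-0.06  0.   -0.17]
```

View pics/c6.png

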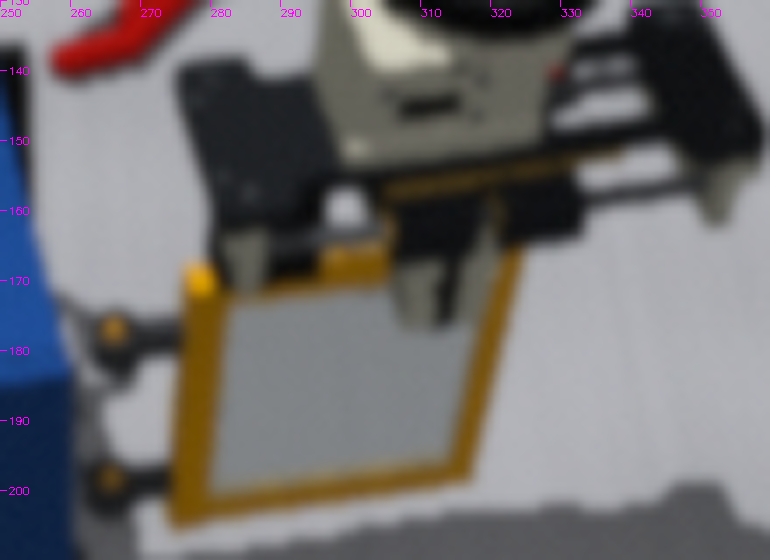

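Closed fingertips at (308,177) sit just in front of the door's outer face, with the door still wide open. Swing in slow arcs about the hinge.

```bash
python3 -m pendant '[[[0.002,0,0,0,0,-1,-1],[0.004,0,0,0,0,-2,-1],[0.006,0.001,0,0,0,-3,-1],[0.008,0.001,0,0,0,-4,-1],[0.010,0.001,0,0,0,-5,-1]]]'
for i in 1 ; do python3 -m pendant '[[[0.0042,0.0004,0,0,0,-2,-1],[0.0084,0.0007,0,0,0,-4,-1],[0.0126,0.0008,0,0,0,-6,-1],[0.0168,0.0008,0,0,0,-8,-1],[0.021,0.0006,0,0,0,-10,-1]]]'; done; python3 -c "
from h import *
to(.4064,-.0297,.344,-65)
s=r.get_state();p=s['tcp_pos'][:2]-[.5328,-.051];y=np.radians(s['eef_rot'][2]);t=np.array([np.cos(y),np.sin(y)]);u=np.array([np.sin(y),-np.cos(y)]);print('r',p@u,'d',-p@t)"
```

```text
time_s: 11.65
tcp_pos: [0.4119, -0.0624, 0.3438]
eef_rot: [-180.0, -0.0, -74.0]
contact_force: [-0.4, -0.4, -1.0]
gripper_width: 0.0008
gripper_force: 0.0
time_s: 12.15
tcp_pos: [0.417, -0.0829, 0.3437]
eef_rot: [180.0, 0.0, -64.0]
contact_force: [0.1, 0.6, 0.7]
gripper_width: 0.0004
gripper_force: 0.1
t 12.15 tcp [ 0.417  -0.0829  0.3437] rot [ 1.7999e+02  1.0000e-02 -6.4020e+01] F [0.1 0.6 0.7] q [ 16.  -1. -34.  -0. -56.  10.]
shift mm [-52.4 -13.7  -0.3] turn [0.01 0.   0.98]
r 0.11802335591498632 d 0.02207990755982434
```

```bash
for i in 1 2; do python3 -m pendant '[[[0.0042,0.0006,0,0,0,-2,-1],[0.0084,0.0011,0,0,0,-4,-1],[0.0126,0.0016,0,0,0,-6,-1],[0.0168,0.0019,0,0,0,-8,-1],[0.021,0.002,0,0,0,-10,-1]]]'; done
python3 - <<'E'
from h import *
s=r.get_state();p=s['tcp_pos'][:2]-[.5328,-.051];y=np.radians(s['eef_rot'][2]);t=np.array([np.cos(y),np.sin(y)]);u=np.array([np.sin(y),-np.cos(y)]);print('r',p@u,'d',-p@t,s['joints'].round())
a=r.capture("side");b=r.capture("top");cv2.imwrite("pics/c7.png",np.vstack([crop(a,240,110,110,75,6)[:300],crop(b,240,160,110,50,6)]))
E
```

```text
time_s: 12.65
tcp_pos: [0.4245, -0.1026, 0.3437]
eef_rot: [180.0, 0.0, -54.0]
contact_force: [-0.3, -0.6, 1.1]
gripper_width: 0.0002
gripper_force: 0.1
time_s: 13.15
tcp_pos: [0.4351, -0.1208, 0.3437]
eef_rot: [180.0, 0.0, -44.0]
contact_force: [-0.3, 0.2, -0.4]
gripper_width: 0.0003
gripper_force: 0.1
r 0.11806111155603305 d 0.021716594903758712 [ 10.   2. -31.  -0. -56.  36.]
```

View pics/c7.png

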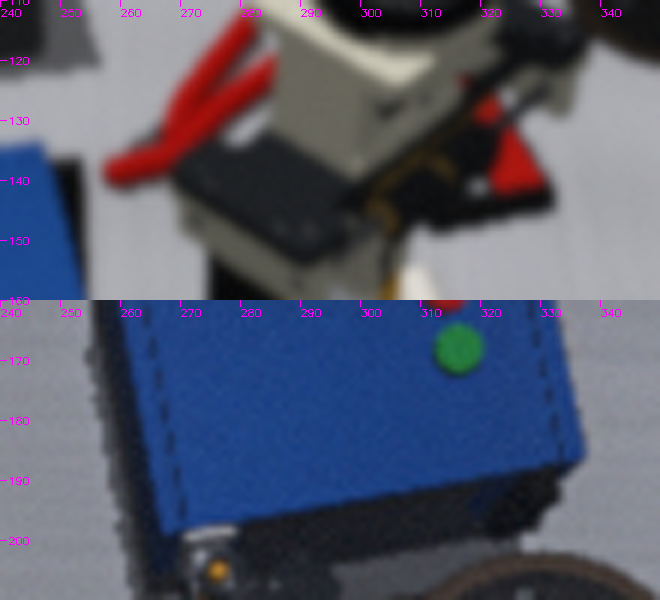

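Top view: the pin is still seated in its knuckle at (276,205), and the door is partway closed behind the arm. Continue.

```bash
for i in 1 2 3; do python3 -m pendant '[[[0.0042,0.0006,0,0,0,-2,-1],[0.0084,0.0011,0,0,0,-4,-1],[0.0126,0.0016,0,0,0,-6,-1],[0.0168,0.0019,0,0,0,-8,-1],[0.021,0.002,0,0,0,-10,-1]]]'|egrep 'tcp|cont|rot'; done
for i in 1 2; do python3 -m pendant '[[[0.0021,0.0003,0,0,0,-1,-1],[0.0042,0.0006,0,0,0,-2,-1],[0.0063,0.0009,0,0,0,-3,-1],[0.0084,0.0011,0,0,0,-4,-1],[0.0105,0.0013,0,0,0,-5,-1]]]'; done
python3 - <<'E'
from m import *
s=r.get_state();p=s['tcp_pos'][:2]-[.5328,-.051];y=np.radians(s['eef_rot'][2]);t=np.array([np.cos(y),np.sin(y)]);u=np.array([np.sin(y),-np.cos(y)]);print('r',p@u,'d',-p@t,s['joints'].round())
a=r.capture("side");b=r.capture("top");cv2.imwrite("pics/c8.png",np.vstack([crop(a,230,110,100,50,6),crop(b,250,165,100,50,6)]))
E
```

```text
tcp_pos: [0.4487, -0.1367, 0.3437]
eef_rot: [180.0, 0.0, -34.1]
contact_force: [-0.1, -0.7, 0.2]
tcp_pos: [0.465, -0.1501, 0.3437]
eef_rot: [180.0, 0.0, -24.1]
contact_force: [-0.5, 0.8, 0.0]
tcp_pos: [0.4833, -0.1605, 0.3436]
eef_rot: [180.0, 0.0, -14.1]
contact_force: [0.4, -0.0, 1.0]
time_s: 15.25
tcp_pos: [0.4933, -0.1644, 0.3437]
eef_rot: [180.0, 0.0, -9.1]
contact_force: [-0.4, 0.4, -0.6]
gripper_width: 0.0003
gripper_force: 0.1
time_s: 15.75
tcp_pos: [0.5035, -0.1674, 0.3437]
eef_rot: [180.0, -0.0, -4.1]
contact_force: [-0.4, -0.0, -0.5]
gripper_width: 0.0005
gripper_force: 0.1
r 0.11815384322296038 d 0.020947271189975396 [  3.  10. -22.   0. -58.  83.]
```

View pics/c8.png

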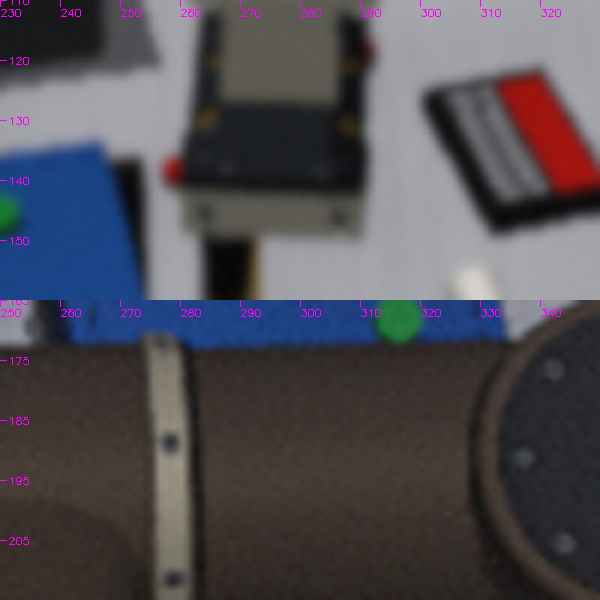

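Side view: the block at (267,147) is close to the machine front behind the gripper. The top view is hidden by the arm. That was my last picture, so I finish by force readings and masks.

```bash
for i in 1 2; do python3 -m pendant '[[[0.0021,0.0003,0,0,0,-1,-1],[0.0042,0.0006,0,0,0,-2,-1],[0.0063,0.0009,0,0,0,-3,-1],[0.0084,0.0011,0,0,0,-4,-1],[0.0105,0.0013,0,0,0,-5,-1]]]'|egrep 'tcp|cont|rot'; done
python3 -m pendant '[[[0.001,0.0001,0,0,0,-0.5,-1],[0.002,0.0002,0,0,0,-1,-1],[0.0031,0.0003,0,0,0,-1.5,-1],[0.0042,0.0004,0,0,0,-2,-1],[0.0052,0.0005,0,0,0,-2.5,-1]]]'|egrep 'tcp|cont|rot|time'
```

```text
tcp_pos: [0.5139, -0.1694, 0.3437]
eef_rot: [180.0, 0.0, 0.9]
contact_force: [-0.9, 0.2, -0.5]
tcp_pos: [0.5244, -0.1705, 0.3437]
eef_rot: [180.0, 0.0, 5.9]
contact_force: [0.5, -0.9, -0.5]
time_s: 17.35
tcp_pos: [0.5296, -0.1705, 0.3438]
eef_rot: [180.0, -0.0, 8.4]
contact_force: [0.0, 0.5, 0.2]
```

```bash
python3 -m pendant '[[[0.0006,0,0,0,0,-0.5,-1],[0.0012,0,0,0,0,-1,-1],[0.0018,0,0,0,0,-1.5,-1],[0.0024,0,0,0,0,-2,-1],[0.003,0,0,0,0,-2.5,-1]]]'|egrep 'tcp|cont|rot|time'
```

```text
time_s: 17.85
tcp_pos: [0.5325, -0.17, 0.3437]
eef_rot: [-180.0, -0.0, 10.9]
contact_force: [0.2, -0.3, 0.6]
```

```bash
for i in 1 2 ; do python3 -m pendant '[[[0.001,0,0,0,0,0,-1],[0.002,0,0,0,0,0,-1],[0.003,0,0,0,0,0,-1]]]'|egrep 'tcp|cont|time'; done
```

```text
time_s: 18.15
tcp_pos: [0.5355, -0.1694, 0.3437]
contact_force: [-0.6, -0.3, 0.1]
time_s: 18.45
tcp_pos: [0.5384, -0.1689, 0.3437]
contact_force: [-0.6, -0.9, -0.2]
```

```bash
for i in 1 2 ; do python3 -m pendant '[[[0.0005,0,0,0,0,0,-1],[0.001,0,0,0,0,0,-1]]]'|egrep 'tcp|cont|time'; done
```

```text
time_s: 18.65
tcp_pos: [0.5394, -0.1687, 0.3437]
contact_force: [-0.8, 0.3, 0.1]
time_s: 18.85
tcp_pos: [0.5403, -0.1685, 0.3437]
contact_force: [-0.4, -1.2, -0.4]
```

```bash
for i in 1 2 3; do python3 -m pendant '[[[0.0005,0,0,0,0,0,-1],[0.001,0,0,0,0,0,-1]]]'|egrep 'tcp|cont|time'; done
```

```text
time_s: 19.05
tcp_pos: [0.5412, -0.1684, 0.3437]
contact_force: [-2.1, -0.4, 0.6]
time_s: 19.25
tcp_pos: [0.5416, -0.1683, 0.3437]
contact_force: [-5.8, -1.0, 3.9]
time_s: 19.45
tcp_pos: [0.5419, -0.1683, 0.3437]
contact_force: [-9.5, -1.8, 6.9]
```

Bumper contact felt at about 10 N. Relax gently, dwell, then withdraw along the face normal before rising.

```bash
python3 -m pendant '[[[-0.001,0,0,0,0,0,-1],[-0.0018,0,0,0,0,0,-1],[-0.0018,0,0,0,0,0,-1],[-0.0018,0,0,0,0,0,-1],[-0.0018,0,0,0,0,0,-1]]]'|egrep 'tcp|cont|time'
python3 -m pendant '[[[-0.003,0,0,0,0,0,-1],[-0.008,0,0,0,0,0,-1],[-0.018,0,0,0,0,0,-1],[-0.035,0,0,0,0,0,-1],[-0.06,0,0,0,0,0,-1]]]'|egrep 'tcp|cont|time'
python3 -m pendant '[[[-0.02,0,-0.04,0,0,0,-1],[-0.02,0,-0.09,0,0,0,-1],[-0.02,0.04,-0.13,0,0,0,-1],[-0.02,0.09,-0.15,0,0,0,-1],[-0.02,0.14,-0.15,0,0,0,-1]]]'|egrep 'tcp|cont|time'
python3 - <<'E'
from h import *
for n in("side","top"):
    im=r.capture(n); np.save(f"pics/{n}9.npy",im)
    hsv=cv2.cvtColor(im,cv2.COLOR_RGB2HSV); m=((hsv[...,0]>13)&(hsv[...,0]<32)&(hsv[...,1]>170)&(hsv[...,2]>70)).astype(np.uint8)
    N,_,st,ce=cv2.connectedComponentsWithStats(m)
    print(n,[(*st[i][:5].tolist(),) for i in range(1,N) if st[i][4]>4])
H=np.array([.5328,-.051]); 
for ang in(281,275,265):
    u=np.array([np.cos(np.radians(ang)),np.sin(np.radians(ang))])
    print(ang,[(n,proj(n,[*(H+u*q),.18]).round(1).tolist()) for n in("top","side") for q in(.026,.16)])
E
```

```text
time_s: 19.95
tcp_pos: [0.5413, -0.1684, 0.3436]
contact_force: [-4.0, -0.8, 1.0]
time_s: 20.45
tcp_pos: [0.4822, -0.1796, 0.3436]
contact_force: [-0.3, 0.1, -0.3]
time_s: 20.95
tcp_pos: [0.4873, -0.3128, 0.4978]
contact_force: [1.2, 0.2, -0.3]
side [(256, 134, 3, 8, 19), (261, 161, 5, 10, 35), (262, 187, 5, 5, 18), (434, 281, 26, 25, 162), (393, 330, 17, 17, 150), (378, 353, 7, 7, 32)]
top [(103, 97, 19, 17, 209), (286, 199, 5, 7, 27), (284, 208, 4, 3, 6), (108, 286, 58, 64, 554)]
281 [('top', [286.2, 201.6]), ('top', [334.6, 193.1]), ('side', [263.9, 163.8]), ('side', [254.7, 131.0])]
275 [('top', [286.3, 202.6]), ('top', [335.5, 199.2]), ('side', [264.9, 163.7]), ('side', [260.4, 130.4])]
265 [('top', [286.3, 204.2]), ('top', [335.6, 209.4]), ('side', [266.6, 163.7]), ('side', [270.0, 130.4])]
```

```bash
python3 -m pendant '[[[-0.04,0.045,0,0,0,0,-1],[-0.08,0.09,0,0,0,0,-1],[-0.12,0.13,0,0,0,0,-1],[-0.12,0.13,0,0,0,0,-1]]]'|egrep 'tcp|cont|time'
python3 - <<'E'
from h import *
H=np.array([.5328,-.051])
for n in("side","top"):
    im=r.capture(n); np.save(f"pics/{n}10.npy",im)
    hsv=cv2.cvtColor(im,cv2.COLOR_RGB2HSV); m=((hsv[...,0]>13)&(hsv[...,0]<32)&(hsv[...,1]>170)&(hsv[...,2]>70)).astype(np.uint8)
    N,_,st,ce=cv2.connectedComponentsWithStats(m)
    print(n,[(*st[i][:5].tolist(),) for i in range(1,N) if st[i][4]>4])
    if n=="top":
        b=(m>0)&(hsv[...,2]>165); b[:190]=0;b[225:]=0;b[:,:280]=0;b[:,345:]=0   # bright top edge
        ys,xs=np.nonzero(b); P=np.array([onz(n,x,y,.18)[:2] for x,y in zip(xs,ys)]); 
        if len(P)>8:
            d=np.linalg.svd(P-P.mean(0))[2][0]; d*=-np.sign(d[1]); print(len(P),P.mean(0),"yaw",np.degrees(np.arctan2(d[1],d[0]))%360,P.min(0),P.max(0))
            q=P[np.argmin(P[:,1])]-H; print("from hinge",np.degrees(np.arctan2(q[1],q[0]))%360,np.hypot(*q))
# side: bright yellow top edge direction
im=np.load("pics/side10.npy");hsv=cv2.cvtColor(im,cv2.COLOR_RGB2HSV); b=((hsv[...,0]>13)&(hsv[...,0]<32)&(hsv[...,1]>170)&(hsv[...,2]>60)); b[:120]=0;b[200:]=0;b[:,:245]=0;b[:,275:]=0
ys,xs=np.nonzero(b)
for y in range(128,200):
    if (ys==y).any(): print(y,xs[ys==y].min(),xs[ys==y].max(),end="; ")
E
```

```text
time_s: 21.45
tcp_pos: [0.3919, -0.464, 0.4929]
contact_force: [0.4, -0.1, -0.3]
side [(256, 134, 4, 8, 20), (261, 161, 5, 10, 35), (262, 187, 5, 5, 17), (434, 281, 26, 26, 164), (393, 330, 17, 17, 150), (378, 353, 7, 7, 31), (125, 364, 5, 1, 5)]
top [(103, 97, 19, 17, 211), (308, 194, 27, 7, 98), (286, 199, 5, 6, 23), (108, 290, 8, 5, 25), (136, 292, 28, 41, 94), (124, 312, 27, 39, 213), (158, 334, 5, 3, 6)]
67 [ 0.55020015 -0.15756272] yaw 278.7435452316099 [ 0.53397026 -0.20633729] [ 0.55805445 -0.07871074]
from hinge 279.2342501793595 0.1573768076876281
134 256 256; 135 256 257; 136 256 258; 137 256 258; 138 256 258; 139 256 259; 140 256 258; 141 256 256; 160 264 264; 161 261 264; 162 261 264; 163 261 265; 164 261 265; 165 261 264; 166 262 264; 167 262 264; 168 262 264; 169 262 264; 170 262 262; 176 266 266; 177 266 266; 187 264 265; 188 263 265; 189 262 266; 190 262 265; 191 263 265; 192 263 263; 198 265 266;
```

Run:
```python
from h import *
im=r.capture("top").astype(float); 
y=np.clip(im[...,0]-im[...,2]-30,0,None)
def fit(uv,z):
    P=np.array([onz("top",a,b,z)[:2] for a,b in uv]); k=np.polyfit(P[:,1],P[:,0],1); res=P[:,0]-np.polyval(k,P[:,1]); g=abs(res)<.0015; k=np.polyfit(P[g,1],P[g,0],1); return 270-np.degrees(np.arctan(k[0])),np.polyval(k,-.15),g.sum(),P[:,1].min(),P[:,1].max()
rows=np.arange(190,206)
uv=[(c,(y[190:206,c]*rows).sum()/y[190:206,c].sum()) for c in list(range(287,290))+list(range(310,333))]
print([round(b,1) for a,b in uv]); print("door top line",fit(uv,.18))
im0=np.load("pics/top0.npy").astype(float); b=im0[...,2]-im0[...,0]
uv=[]
for c in range(285,330):
    p=b[175:210,c]; h=p[:5].mean()*.5; i=np.argmax(p<h); uv.append((c,175+i-1+(p[i-1]-h)/(p[i-1]-p[i])))
print("front edge",fit(uv,.165))
```

```text
[np.float64(201.4), np.float64(201.6), np.float64(201.6), np.float64(198.5), np.float64(198.4), np.float64(198.4), np.float64(198.2), np.float64(198.1), np.float64(198.0), np.float64(197.8), np.float64(197.6), np.float64(197.6), np.float64(197.4), np.float64(197.2), np.float64(197.0), np.float64(196.8), np.float64(196.7), np.float64(196.7), np.float64(196.5), np.float64(196.4), np.float64(196.2), np.float64(196.0), np.float64(195.9), np.float64(195.7), np.float64(195.6), np.float64(195.4)]
door top line (np.float64(278.8571912315753), np.float64(0.5485669855972394), np.int64(26), np.float64(-0.20088606811147838), np.float64(-0.07873400967905139))
front edge (np.float64(281.2168103230458), np.float64(0.5715638900880032), np.int64(45), np.float64(-0.19553541952306303), np.float64(-0.07427259127908058))
```

The door sits about 2.4° ajar, having rebounded off the rubber on release. Go back and press it in with less force, then let the rubber relax slowly.

```bash
python3 -c "
from h import *
to(.478,-.180,.49,11)"
```

```text
t 21.6 tcp [ 0.3927 -0.4631  0.4927] rot [-179.98    0.     10.68] F [ 0.5 -0.   0.1] q [-31.  12.  -0.  -0. -78. 132.]
shift mm [ 136.3 -262.4    2.8] turn [-0.02  0.   -0.32]
```

```bash
python3 -m pendant '[[[0.136,-0.243,0,0,0,-0.3,-1],[0.136,-0.243,0,0,0,-0.3,-1],[0.136,-0.243,0,0,0,-0.3,-1],[0.136,-0.243,0,0,0,-0.3,-1],[0.136,-0.243,0,0,0,-0.3,-1]]]'|egrep 'tcp|cont|time'
python3 -c "
from h import *
to(.482,-.200,.344,11)"
```

```text
time_s: 22.1
tcp_pos: [0.473, -0.222, 0.4934]
contact_force: [1.8, -1.1, -0.6]
t 22.1 tcp [ 0.473  -0.222   0.4934] rot [ 1.7999e+02 -8.0000e-02  1.1210e+01] F [ 1.8 -1.1 -0.6] q [ -4.   3. -10.  -0. -77. 105.]
shift mm [ 12.9 -19.8 149.4] turn [ 0.01 -0.08  0.21]
```

```bash
python3 -m pendant '[[[0.004,-0.006,0.045,0,0,0,-1],[0.008,-0.012,0.09,0,0,0,-1],[0.012,-0.018,0.13,0,0,0,-1],[0.013,-0.020,0.149,0,0,0,-1],[0.013,-0.020,0.149,0,0,0,-1]]]'|egrep 'tcp|cont|time'
python3 -m pendant '[[[0.015,0,0,0,0,0,-1],[0.03,0,0,0,0,0,-1],[0.042,0,0,0,0,0,-1],[0.048,0,0,0,0,0,-1],[0.05,0,0,0,0,0,-1]]]'|egrep 'tcp|cont|time'
python3 -m pendant '[[[0.001,0,0,0,0,0,-1],[0.002,0,0,0,0,0,-1],[0.003,0,0,0,0,0,-1],[0.004,0,0,0,0,0,-1],[0.005,0,0,0,0,0,-1]]]'|egrep 'tcp|cont|time'
python3 -c "
from h import *
to(.482,-.200,.344,11);p=r.get_state()['tcp_pos'][:2]-[.5328,-.051];print('d',-p@[.981,.194])"
```

```text
time_s: 22.6
tcp_pos: [0.4809, -0.2013, 0.3414]
contact_force: [0.3, -0.5, 0.3]
time_s: 23.1
tcp_pos: [0.5319, -0.1929, 0.3442]
contact_force: [-0.2, -0.6, 0.3]
time_s: 23.6
tcp_pos: [0.5358, -0.1922, 0.3442]
contact_force: [-0.2, 0.6, -0.1]
t 23.6 tcp [ 0.5358 -0.1922  0.3442] rot [ 1.800e+02 -1.000e-02  1.115e+01] F [-0.2  0.6 -0.1] q [ -0.  13. -18.  -0. -59. 101.]
shift mm [-54.3  -2.7   0.2] turn [ 0.   -0.01  0.15]
d 0.024467867621465206
```

```bash
for i in 1 2 3; do python3 -m pendant '[[[0.0006,0,0,0,0,0,-1],[0.0012,0,0,0,0,0,-1],[0.0018,0,0,0,0,0,-1],[0.0024,0,0,0,0,0,-1],[0.003,0,0,0,0,0,-1]]]'|egrep 'tcp|cont|time';done
python3 -m pendant '[[[0.0002,0,0,0,0,0,-1],[0.0004,0,0,0,0,0,-1],[0.0006,0,0,0,0,0,-1]]]'|egrep 'tcp|cont|time'
```

```text
time_s: 24.1
tcp_pos: [0.5388, -0.1915, 0.3441]
contact_force: [0.4, -0.1, 0.4]
time_s: 24.6
tcp_pos: [0.5418, -0.1909, 0.3441]
contact_force: [0.5, 0.5, 0.2]
time_s: 25.1
tcp_pos: [0.5447, -0.1904, 0.3441]
contact_force: [-0.7, -0.3, 1.2]
time_s: 25.4
tcp_pos: [0.5452, -0.1903, 0.3441]
contact_force: [-0.2, -0.0, -0.1]
```

```bash
for i in 1 2 3; do python3 -m pendant '[[[0.0002,0,0,0,0,0,-1],[0.0004,0,0,0,0,0,-1],[0.0006,0,0,0,0,0,-1]]]'|egrep 'tcp|cont|time';done
```

```text
time_s: 25.7
tcp_pos: [0.5455, -0.1902, 0.3441]
contact_force: [-4.0, -0.8, 2.0]
time_s: 26.0
tcp_pos: [0.5457, -0.1902, 0.344]
contact_force: [-5.9, -1.6, 4.7]
time_s: 26.3
tcp_pos: [0.5459, -0.1901, 0.344]
contact_force: [-7.6, -1.3, 5.7]
```

```bash
for i in 1 2 3 4; do python3 -m pendant '[[[-0.0001,0,0,0,0,0,-1],[-0.0002,0,0,0,0,0,-1],[-0.0003,0,0,0,0,0,-1],[-0.0004,0,0,0,0,0,-1],[-0.0005,0,0,0,0,0,-1]]]'|egrep 'tcp|cont|time';done
```

```text
time_s: 26.8
tcp_pos: [0.5458, -0.1902, 0.3441]
contact_force: [-5.9, -2.0, 3.8]
time_s: 27.3
tcp_pos: [0.5456, -0.1902, 0.344]
contact_force: [-5.8, -0.5, 3.0]
time_s: 27.8
tcp_pos: [0.5455, -0.1902, 0.3441]
contact_force: [-4.6, -1.4, 2.7]
time_s: 28.3
tcp_pos: [0.5452, -0.1902, 0.3441]
contact_force: [-2.5, -1.0, 1.2]
```

```bash
for i in 1 2 3; do python3 -m pendant '[[[-0.0001,0,0,0,0,0,-1],[-0.0002,0,0,0,0,0,-1],[-0.0003,0,0,0,0,0,-1],[-0.0004,0,0,0,0,0,-1],[-0.0005,0,0,0,0,0,-1]]]'|egrep 'tcp|cont|time';done
python3 -m pendant '[[[-0.0005,0,0,0,0,0,-1],[-0.001,0,0,0,0,0,-1],[-0.0015,0,0,0,0,0,-1],[-0.002,0,0,0,0,0,-1],[-0.003,0,0,0,0,0,-1]]]'|egrep 'tcp|cont|time'
cat > d.py <<'E'
from h import *
im=r.capture("top").astype(float); y=np.clip(im[...,0]-im[...,2]-30,0,None); rows=np.arange(186,206)
uv=[(c,(y[186:206,c]*rows).sum()/y[186:206,c].sum()) for c in list(range(287,290))+list(range(310,333)) if y[186:206,c].sum()>60]
P=np.array([onz("top",a,b,.18)[:2] for a,b in uv]); print(len(P))
k=np.polyfit(P[:,1],P[:,0],1); res=P[:,0]-np.polyval(k,P[:,1]); g=abs(res)<.0015; k=np.polyfit(P[g,1],P[g,0],1); print("yaw",270-np.degrees(np.arctan(k[0])),"x at y-.15",np.polyval(k,-.15),g.sum())
E
```

```text
time_s: 28.8
tcp_pos: [0.5449, -0.1902, 0.3442]
contact_force: [-0.4, 0.3, 0.3]
time_s: 29.3
tcp_pos: [0.5441, -0.1905, 0.3441]
contact_force: [-0.2, 0.6, -0.5]
time_s: 29.8
tcp_pos: [0.5436, -0.1906, 0.3441]
contact_force: [0.1, -0.1, -0.2]
time_s: 30.3
tcp_pos: [0.5406, -0.1911, 0.3441]
contact_force: [0.6, 0.1, -0.8]
```

```bash
python3 -m pendant '[[[-0.006,0,0,0,0,0,-1],[-0.014,0,0,0,0,0,-1],[-0.026,0,0,0,0,0,-1],[-0.042,0,0,0,0,0,-1],[-0.06,0,0,0,0,0,-1]]]'|egrep 'tcp|cont|time'
python3 -m pendant '[[[-0.02,0,-0.04,0,0,0,-1],[-0.02,0,-0.09,0,0,0,-1],[-0.02,0.04,-0.13,0,0,0,-1],[-0.02,0.09,-0.15,0,0,0,-1],[-0.02,0.14,-0.15,0,0,0,-1]]]'|egrep 'tcp|cont|time'
python3 -m pendant '[[[-0.05,0.045,0,0,0,0,-1],[-0.1,0.09,0,0,0,0,-1],[-0.12,0.12,0,0,0,0,-1],[-0.12,0.12,0,0,0,0,-1]]]'|egrep 'tcp|cont|time'
python3 d.py
```

```text
time_s: 30.8
tcp_pos: [0.4802, -0.203, 0.3441]
contact_force: [0.2, 0.7, -0.1]
time_s: 31.3
tcp_pos: [0.4864, -0.336, 0.4982]
contact_force: [1.3, 0.8, -0.2]
time_s: 31.7
tcp_pos: [0.3895, -0.4783, 0.4934]
contact_force: [0.0, 0.8, -0.6]
26
yaw 279.67973058137784 x at y-.15 0.5502583034348529 26
```

```bash
python3 -m pendant '[[[0,0,0,0,0,0,-1],[0,0,0,0,0,0,-1],[0,0,0,0,0,0,-1],[0,0,0,0,0,0,-1],[0,0,0,0,0,0,-1]]]'|egrep 'time'; python3 d.py;python3 d.py
python3 - <<'E'
from h import *
im=r.capture("top").astype(float); b=im[...,2]-im[...,0]
# blue front edge and yellow line, same columns, pixel rows; plus expected row for shut door
y=np.clip(im[...,0]-im[...,2]-30,0,None); rows=np.arange(186,206)
H=np.array([.5328,-.051])
for ang in (281,280,279):
    a=np.radians(ang);u=np.array([np.cos(a),np.sin(a)])
    q=np.array([proj("top",[*(H+u*x),.18]) for x in np.linspace(.02,.16,30)]); print(ang,[round(float(np.interp(c,q[:,0],q[:,1])),2) for c in (288,311,320,331)])
print("door",[round(float((y[186:206,c]*rows).sum()/y[186:206,c].sum()),2) for c in(288,311,320,331)])
print("prof",im[186:204,320].astype(int).tolist())
E
```

```text
time_s: 32.25
26
yaw 279.6756108451605 x at y-.15 0.5502539082113234 26
26
yaw 279.67039477508376 x at y-.15 0.5502613086272038 26
281 [201.26, 197.23, 195.65, 193.72]
280 [201.46, 197.84, 196.42, 194.69]
279 [201.66, 198.45, 197.19, 195.66]
door [201.28, 197.88, 196.45, 194.71]
prof [[26, 57, 118], [30, 60, 119], [28, 55, 113], [19, 38, 72], [21, 25, 41], [20, 26, 38], [14, 23, 41], [15, 21, 42], [53, 46, 41], [138, 99, 29], [188, 134, 26], [183, 130, 21], [110, 79, 30], [55, 53, 59], [58, 65, 71], [66, 67, 70], [70, 65, 58], [71, 62, 42]]
```

Steady, but still about 1° off the bumper. There's time for one lighter, slower press.

```bash
python3 -c "
from h import *
to(.482,-.203,.49,11)"
```

```text
t 32.4 tcp [ 0.3933 -0.4756  0.4935] rot [180.   -0.   11.2] F [ 1.1 -0.  -0.3] q [-32.  13.   1.  -0. -79. 134.]
shift mm [ 140.  -250.1    3.5] turn [ 0.  -0.   0.2]
```

```bash
python3 -m pendant '[[[0.14,-0.25,0,0,0,0,-1],[0.14,-0.25,0,0,0,0,-1],[0.14,-0.25,0,0,0,0,-1],[0.14,-0.25,0,0,0,0,-1],[0.14,-0.25,0,0,0,0,-1]]]'|egrep 'tcp|cont|time'
python3 -c "
from h import *
to(.482,-.203,.344,11)"
```

```text
time_s: 32.9
tcp_pos: [0.4708, -0.2363, 0.4937]
contact_force: [1.2, -0.5, -1.0]
t 32.9 tcp [ 0.4708 -0.2363  0.4937] rot [ 1.7999e+02 -3.0000e-02  1.1150e+01] F [ 1.2 -0.5 -1. ] q [ -5.   4.  -9.   0. -77. 106.]
shift mm [ 17.4 -30.6 149.7] turn [ 0.01 -0.03  0.15]
```

```bash
python3 -m pendant '[[[0.004,-0.007,0.045,0,0,0,-1],[0.008,-0.016,0.09,0,0,0,-1],[0.013,-0.025,0.13,0,0,0,-1],[0.017,-0.030,0.149,0,0,0,-1],[0.017,-0.030,0.149,0,0,0,-1]]]'|egrep 'tcp|cont|time'
python3 -m pendant '[[[0.018,0,0,0,0,0,-1],[0.036,0,0,0,0,0,-1],[0.050,0,0,0,0,0,-1],[0.056,0,0,0,0,0,-1],[0.058,0,0,0,0,0,-1]]]'|egrep 'tcp|cont|time'
python3 -c "
from h import *
to(.5452,-.1903,.344,11)"
```

```text
time_s: 33.4
tcp_pos: [0.4809, -0.2047, 0.3417]
contact_force: [0.6, -0.4, 0.4]
time_s: 33.9
tcp_pos: [0.5389, -0.1944, 0.3449]
contact_force: [-0.2, -0.9, 0.5]
t 33.9 tcp [ 0.5389 -0.1944  0.3449] rot [ 1.7999e+02 -2.0000e-02  1.1160e+01] F [-0.2 -0.9  0.5] q [ -0.  14. -17.   0. -59. 101.]
shift mm [ 7.  -2.8  0.9] turn [ 0.01 -0.02  0.16]
```

```bash
for i in 1 2; do python3 -m pendant '[[[0.0006,0,0,0,0,0,-1],[0.0012,0,0,0,0,0,-1],[0.0018,0,0,0,0,0,-1],[0.0024,0,0,0,0,0,-1],[0.003,0,0,0,0,0,-1]]]'|egrep 'tcp|cont|time';done
for i in 1 2; do python3 -m pendant '[[[0.0002,0,0,0,0,0,-1],[0.0004,0,0,0,0,0,-1],[0.0005,0,0,0,0,0,-1],[0.0005,0,0,0,0,0,-1]]]'|egrep 'tcp|cont|time';done
```

```text
time_s: 34.4
tcp_pos: [0.5412, -0.1938, 0.3446]
contact_force: [0.2, 0.3, 0.7]
time_s: 34.9
tcp_pos: [0.5443, -0.1931, 0.3445]
contact_force: [0.2, -1.0, -0.1]
time_s: 35.3
tcp_pos: [0.5448, -0.1931, 0.3445]
contact_force: [-0.3, 0.7, 0.2]
time_s: 35.7
tcp_pos: [0.5452, -0.193, 0.3444]
contact_force: [-0.1, -1.0, -0.7]
```

```bash
for i in 1 2; do python3 -m pendant '[[[0.0002,0,0,0,0,0,-1],[0.0004,0,0,0,0,0,-1],[0.0004,0,0,0,0,0,-1]]]'|egrep 'tcp|cont|time';done
```

```text
time_s: 36.0
tcp_pos: [0.5457, -0.1929, 0.3445]
contact_force: [-0.3, 1.2, 0.1]
time_s: 36.3
tcp_pos: [0.5459, -0.1929, 0.3445]
contact_force: [-2.3, -0.8, 1.1]
```

```bash
python3 -m pendant '[[[0,0,0,0,0,0,-1],[0,0,0,0,0,0,-1],[0,0,0,0,0,0,-1],[-0.0001,0,0,0,0,0,-1],[-0.0002,0,0,0,0,0,-1]]]'|egrep 'tcp|cont|time'
for i in 1 2 3; do python3 -m pendant '[[[-0.0001,0,0,0,0,0,-1],[-0.0002,0,0,0,0,0,-1],[-0.0003,0,0,0,0,0,-1],[-0.0004,0,0,0,0,0,-1],[-0.0005,0,0,0,0,0,-1]]]'|egrep 'tcp|cont|time';done
python3 -m pendant '[[[-0.0003,0,0,0,0,0,-1],[-0.0006,0,0,0,0,0,-1],[-0.001,0,0,0,0,0,-1],[-0.0016,0,0,0,0,0,-1],[-0.0025,0,0,0,0,0,-1]]]'|egrep 'tcp|cont|time'
python3 -m pendant '[[[-0.004,0,0,0,0,0,-1],[-0.012,0,0,0,0,0,-1],[-0.026,0,0,0,0,0,-1],[-0.042,0,0,0,0,0,-1],[-0.06,0,0,0,0,0,-1]]]'|egrep 'tcp|cont|time'
python3 -m pendant '[[[-0.02,0,-0.04,0,0,0,-1],[-0.02,0,-0.09,0,0,0,-1],[-0.02,0.04,-0.13,0,0,0,-1],[-0.02,0.09,-0.15,0,0,0,-1],[-0.02,0.14,-0.15,0,0,0,-1]]]'|egrep 'tcp|cont|time'
python3 -m pendant '[[[-0.05,0.045,0,0,0,0,-1],[-0.1,0.09,0,0,0,0,-1],[-0.12,0.12,0,0,0,0,-1],[-0.12,0.12,0,0,0,0,-1]]]'|egrep 'tcp|cont|time'
python3 d.py
```

```text
time_s: 36.8
tcp_pos: [0.5458, -0.1929, 0.3444]
contact_force: [-1.0, -0.1, 0.6]
time_s: 37.3
tcp_pos: [0.5455, -0.1929, 0.3445]
contact_force: [0.2, -0.2, 0.3]
time_s: 37.8
tcp_pos: [0.5449, -0.193, 0.3445]
contact_force: [-0.2, -0.3, 0.6]
time_s: 38.3
tcp_pos: [0.5444, -0.1932, 0.3445]
contact_force: [-0.1, 0.0, -1.3]
time_s: 38.8
tcp_pos: [0.5419, -0.1936, 0.3445]
contact_force: [-0.1, -0.0, 0.9]
time_s: 39.3
tcp_pos: [0.4814, -0.2055, 0.3444]
contact_force: [-0.5, 0.2, 0.4]
time_s: 39.8
tcp_pos: [0.4876, -0.3385, 0.4986]
contact_force: [2.1, 1.1, 0.0]
time_s: 40.2
tcp_pos: [0.3907, -0.4808, 0.4938]
contact_force: [0.7, -0.2, -0.2]
26
yaw 279.66743905530797 x at y-.15 0.5502426953227504 26
```

The reading repeats at 279.67° after two different presses, with the bumper felt at the same place each time, so this is the shut rest position.

```bash
python3 -c "
from plant import r
print(r.close_job())"
```

```text
the job is handed in; nothing more can be done
None
```

I hung the door on both pins, let go of the block, swung it shut against the bumper and handed the job in at about 40 s; the camera reads it about 1° short of parallel, but the same after two presses, so I took that as shut.

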